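# Tuck a copper trim strip under a lapped marble tile and hold it down

### The job

Lay the red straightedge on the table, flush along the left edge of the plywood board with its middle beside the bare part of the board nearer than the tile, and let go of it. Then take the copper strip, which has an upright rib to grip, set it on the board in front of the marble tile with its left end close up to the straightedge, and slide its flat tongue about 25 mm under the tile without lifting the tile; the straightedge must still be flush afterwards. Finish while still holding the strip pressed firmly down flat on the board (about 15 N), and leave everything else on the table where it is.

Things in the scene. Friction and masses are not known exactly. Their poses are not given: they have to be found in the camera images.
- board: Fixed plywood board, 240 (x) x 200 (y) x 15 mm. Origin: centre of its underside, on the table (z = 0). +x points away from the robot (turned up to 0.3 rad), +y to the robot's left; its left edge is the face y = +100 mm. On its far part (x = 55 to 120 mm) is a fixed wooden filler 8 mm thick, on which the tile lies; nearer than that its top is bare.
- tile (a joint): Marble tile 110 (x) x 200 (y) x 8 mm, 0.45 kg, hinged along its far edge (board x = 120 mm); 0 = flat on the filler, grows (rad) as its near edge lifts. Only its weight holds it down. Its near 45 mm overhang: a slot 8 mm high (15 to 23 mm above the table), 45 mm deep, open towards the robot. Tile top 31 mm above the table.
- tile_edge (a point): Middle of the tile's near lower edge: when it lies flat, at board x = 10 mm, y = 0, 23 mm above the table. Axes as the board's.
- strip: Loose rigid copper strip, 0.2 to 0.32 kg: flat tongue 5 mm thick, 130 mm (y), x = -6 to +70 mm, and along it an upright rib 10 mm thick (x = -5 to +5), 130 mm long, top 40 mm above the underside. Origin: underside, below mid-rib. +x: from rib to front edge. Starts flat on the table left or right of the board, front edge away from the robot (yaw within 0.5 rad). Grip across mid-rib from above.
- strip_front (a point): Middle of the tongue's front edge, which goes under the tile: strip x = 70 mm, y = 0, z = 2.5 mm. Axes as the strip's.
- strip_end (a point): Middle of the tongue's left end face: strip x = 32, y = +65, z = 2.5 mm. This end comes to the straightedge. Axes as the strip's.
- straightedge: Loose red bar with black ends, 200 (x) x 20 (y) x 45 mm tall, 0.36 to 0.54 kg; either end or side serves. Origin: centre of its underside. Starts upright, left or right of the board, along the robot's x within 0.3 rad. Against the board it stands 30 mm above the board's top. Grip across its 20 mm near the top: fingertips above the board, clear of the tile.
- glue: Bystander: white plastic glue bottle with red cap, 56 mm across, 150 mm tall. Origin: underside, centre. To be left alone.
- bowl: Bystander: blue plastic bowl, 120 mm across, 50 mm tall. Origin: underside, centre. To be left alone.
- stone_tray: Bystander: open marble tray, 80 x 110 x 30 mm. Origin: underside, centre. To be left alone.
- figurine: Bystander: white turned figurine, 48 mm across, 85 mm tall. Origin: underside, centre. To be left alone.
- scraper: Bystander: flat scraper lying down. Origin: underside or handle line; lies along its x. To be left alone.
- brush: Bystander: brush lying down. Origin: underside or handle line; lies along its x. To be left alone.
- file: Bystander: steel file with wooden handle, about 250 mm long, lying down. Origin: underside or handle line; lies along its x. To be left alone.
There are look-alikes about, which are no part of the job. There is more than one size of the strip; the job needs the middle-sized. There is more than one size of the straightedge; the one meant has the size given above.

How it is judged:
On the way, in this order (a step that is already met when the one before it is completed fails the run):
1. the straightedge lies on the table flush along the board's left edge, and is let go (y of straightedge in the frame of board between 0.105 and 0.1135 m and x of straightedge in the frame of board between -0.1 and 0.01 m and angle between the x axis of straightedge and the x axis of board, either way round below 0.04 rad and height (world z) of straightedge below 0.004 m and angle between straightedge's own z axis and vertical below 0.05 rad and contact force between the fingers and straightedge below 0.2 N), for 0.2 s.
2. the strip's tongue is at least 18 mm under the tile, its left end by the straightedge, the tile flat (x of strip_front in the frame of board above 0.028 m and z of strip_front in the frame of board below 0.0225 m and y of strip_end in the frame of board between 0.093 and 0.104 m and angle between the x axis of strip and the x axis of board, either way round below 0.08 rad and value of joint tile below 0.02 rad), for 0.2 s.
At the end, for the whole second after the job is handed in: Gripper on the strip (>3 N), strip pressed flat on the board (>6 N, within 2 mm, 2.3 deg), tongue 18 mm or more under the flat tile (<0.02 rad), left end within -7/+4 mm of the board edge; straightedge free, gap <3.5 mm, within 2.3 deg, its middle at board x -100 to +10 mm (all of step 1 and all of step 2 and z of strip in the frame of board below 0.017 m and angle between strip's own z axis and vertical below 0.04 rad and contact force between strip and board above 6 N and contact force between the fingers and strip above 3 N and linear speed of strip below 0.01 m/s); the arm keeps its last pose, push and grip.
It fails at once if the tile is lifted (its near edge by more than about 5 mm) (value of joint tile above 0.045 rad).
It fails at once if a bystander is moved by more than 30 mm (distance of any of glue, bowl, stone_tray, figurine, scraper, brush, file from where it was at the start of the episode above 0.03 m).
It also fails if it takes over 58 s, if anything falls off the work surface, if the arm or the gripper's body presses on something with over 40 N, if the wrist force passes 120 N, or if a joint passes its speed limit or range.

### The arm

A 6-joint arm with a two-finger parallel gripper is mounted at the origin on the work surface. World frame = base frame: x ahead of the robot, y to its left, z up, the work surface at z = 0. Lengths are in m, angles in rad, forces in N, time in s.
With the tool pointing down it reaches from about 0.425 to 0.925 m from the base axis. Payload 12.5 kg.
Tool frame: the origin (TCP) lies between the finger pads; the fingertips stand 14 mm ahead of it and the grasp point (between the pads) lies 5 mm behind it; z points along the fingers, y is the line along which they close (so a half turn about z gives the same grasp; the last joint's range is limited). The gripper opens to 85 mm and grips with 20 to 120 N. Pads are 22 mm wide; open, the fingers measure 114 mm over their backs; the gripper's body (76 mm by 85 mm) begins 54 mm behind the grasp point. The pads swing forward as they close: fully open they stand 13 mm farther back than shut.
Start: joints at [1.135, 0.491, 1.559, -0, 1.092, -0.106], TCP at [0.202, 0.591, 0.245] pointing down, gripper open.
Joint ranges: [-3.1, 3.1], [-0.84, 2.19], [0.05, 2.79], [-1.13, 4.28], [0.06, 2.93], [-2.69, 2.69]. Speed limits (rad/s): [2.22, 2.22, 2.79, 3.14, 3.14, 3.14].

### API

Orientations are given as a unit quaternion [x, y, z, w].
In Python, from rig import state, read_camera, camera_params, finish_job gives the robot as it stands. The module is installed in compiled form; this text tells all that it offers.
- The arm moves only by the tool drive_tool, never from a script. Its argument "motion" is one flat list of numbers, 7 for each row, row after row: the shift along the world's x, y, z in normalised numbers (1 is 800 mm), then the turn, a rotation vector about the world's x, y, z in fractions of the full range, 1 being 2 pi rad, then the finger opening in mm, from 0 to 85.4. In form: [tx, ty, tz, ax, ay, az, fingers, tx, ty, tz, ax, ay, az, fingers, ...]. A call has 1 to 8 rows; each row is the pose to reach, as a shift and turn from the pose commanded when the call began; what a row does not reach only later rows make up. A row lasts 1/10 s, in which the tool goes at most 50 mm and 8.59 degrees, less where a joint would pass 70% of its speed; a pose out of reach is approached as far as the arm can. No shift or turn number may pass 1 either way. A call with a gripper value outside its range is refused whole. The fingers move at their own pace and stop on an object; the grip force is fixed at half the most. Time passes only in rows, so rows that repeat a pose let the fingers close. It gives the time, the measured TCP pose, the force, the opening and the grip force at its end, in the units of the state.
- state(): the state, without advancing time (a new reading comes with each control period).
- read_camera(name): name is "side" or "top" or "wrist"; returns the picture (420x560x3 uint8, red, green, blue); there is no depth.
- camera_params(name): a dict with "fx", "fy", "cx", "cy" (pixels), "R" (3x3) and "t" (3): a world point X has camera coordinates R X + t. Camera axes: x right, y down, z forward; pixel columns grow to the right and rows downward; lengths in m; the calibration is good to about 2 mm. A picture is of the moment at which its call begins: read the wrist's pose just before it. camera_params takes no time and is no camera call; for the wrist camera it gives the pose at the moment of the call.
- finish_job(): hands the job in; it is judged then, once.
The state is a dict: "clock": time; "q": joint angles; "qd": joint speeds; "effort": joint torques, N m; "position": TCP position; "eef_rot": TCP orientation; "force": force on the tool from outside, world axes, zero at the start; "ft_torque": the same for the moment, N m; "width": finger opening in m; "finger_force": force on a finger pad.
Only numpy, scipy, OpenCV 4.12 (cv2) and the standard library are available. Lean on these libraries where they do the work, as an engineer would, in place of code of your own. Each camera call takes 0.05 s, during which the arm holds its last target. There are 200 camera calls.

## Working session

There is one attempt and no reset: what is moved stays moved. The work goes in short steps, Python scripts to look and compute and a tool call to move; the robot and the scene stay as the last step left them, time stands still between calls to the robot, and variables do not carry over. Pictures are saved under pics/ and viewed, at most 10 in all, crops included, and the job is handed in when it is done.

Besides the shell and the picture viewer there is one more tool, called after "Request:" as name(argument=value, ...) on one line, values as JSON. drive_tool: Moves the arm, as the interface text tells. Its arguments: {"type":"object","properties":{"motion":{"type":"array","items":{"type":"number"}}},"required":["motion"]}

```bash
mkdir -p pics; ls
python3 - <<'E'
from rig import *
import cv2,json
print(state())
for n in ("top","side"):
    im=read_camera(n); cv2.imwrite(f"pics/{n}0.png",cv2.resize(im[:,:,::-1],(784,588),interpolation=cv2.INTER_CUBIC)); cv2.imwrite(f"{n}_raw.png",im[:,:,::-1])
    p=camera_params(n);print(n,{k:(v.tolist() if hasattr(v,'tolist') else v) for k,v in p.items()})
E
```

```text
pics
{'clock': 0.0, 'q': array([ 1.13537661e+00,  4.91547829e-01,  1.55946745e+00,  6.18458059e-06,
        1.09170582e+00, -1.05601871e-01]), 'qd': array([-0.00116448,  0.00043633, -0.00147684,  0.00117732, -0.00166889,
       -0.00054836]), 'effort': array([-3.95773877e-04, -6.18466544e+01, -2.61591196e+01, -1.11709671e-04,
        4.08971653e-03, -3.42436590e-05]), 'position': array([0.20230413, 0.59111997, 0.24472882]), 'eef_rot': array([ 1.64163871e-01,  9.86432920e-01, -5.42975527e-04, -1.53418395e-04]), 'force': array([ 0.24481203, -0.27211004, -0.80586469]), 'ft_torque': array([ 0.01660603, -0.02714402,  0.00504405]), 'finger_force': 0.0, 'width': 0.08538278002172167}
top {'fx': 541.4642510439659, 'fy': 541.4642510439659, 'cx': 289.20643542269636, 'cy': 199.01247688498546, 'R': [[0.022608084130698678, -0.9997443945658395, 0.000141654941997852], [-0.9803542736403698, -0.022197368867653357, -0.1959917727110408], [0.1959448205158845, 0.004292126458606106, -0.9806055297434645]], 't': [-0.007971564377286206, 0.51640507000889, 1.8111099374592603]}
side {'fx': 382.8925675688351, 'fy': 382.8925675688351, 'cx': 280.58241654878685, 'cy': 210.8813007046782, 'R': [[0.8014710544518493, -0.5978947612855077, 0.012884226914572078], [-0.3466328261756573, -0.48199781344581866, -0.8046886302483254], [0.48732928569224815, 0.6404685490020534, -0.5935572466459217]], 't': [-0.403097939927737, 0.2254949335500289, 0.8916005735573109]}
```

View pics/top0.png

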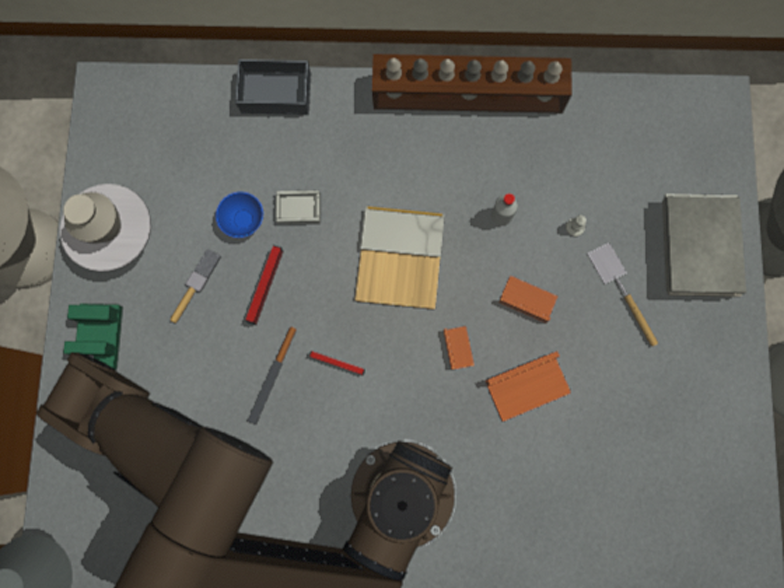

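View pics/side0.png

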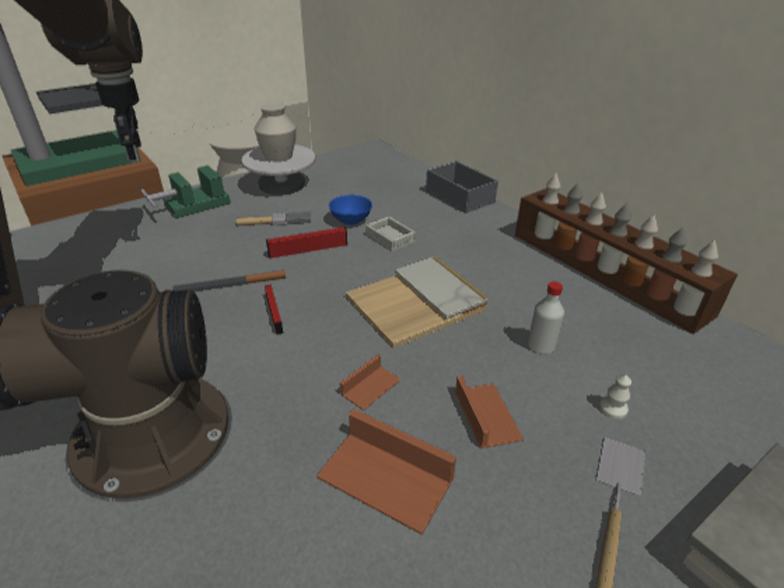

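The top view shows these candidates (784-px picture):
- **Red bars:** the long one at (263,285) and a short one at (336,363). The long one is the choice, at about 200 mm.
- **Copper strips:** (458,347) is small, (528,299) is middle-sized, and (528,385) is large. The choice is (528,299).
- **Board:** at (400,258), with the tile on its far part.

Next I'll measure these and check them in a crop.

```bash
cat > h.py <<'E'
import numpy as np, cv2
from rig import *
def cast(px,z,p):
    px=np.atleast_2d(np.asarray(px,float)); R=np.array(p['R']);t=np.array(p['t'])
    d=np.c_[(px[:,0]-p['cx'])/p['fx'],(px[:,1]-p['cy'])/p['fy'],np.ones(len(px))]@R
    c=-R.T@t; return (c+d*((z-c[2])/d[:,2])[:,None])[:,:2]
def proj(X,p):
    c=np.atleast_2d(X)@np.array(p['R']).T+np.array(p['t']); return np.c_[c[:,0]/c[:,2]*p['fx']+p['cx'],c[:,1]/c[:,2]*p['fy']+p['cy']]
def mask(im,col):
    h=cv2.cvtColor(im,cv2.COLOR_RGB2HSV);H,S,V=[h[:,:,i].astype(int) for i in range(3)]
    return (dict(red=((H<4)|(H>174))&(S>170)&(V>60),copper=(H>=4)&(H<=11)&(S>110)&(V>60),wood=(H>=12)&(H<=22)&(S>70)&(V>110))[col]).astype(np.uint8)
def blobs(im,col,amin=60):
    cs,_=cv2.findContours(mask(im,col),cv2.RETR_EXTERNAL,cv2.CHAIN_APPROX_NONE)
    return [c for c in cs if cv2.contourArea(c)>amin]
def rect(c,z,p):
    w=cast(c[:,0],z,p); (cx,cy),(a,b),th=cv2.minAreaRect((w*1000).astype(np.float32))
    if a<b:a,b,th=b,a,th+90
    th=(th+90)%180-90
    return np.round([cx,cy,a,b,th],1)
E
python3 - <<'E'
from h import *
im=cv2.imread('top_raw.png')[:,:,::-1].copy();p=camera_params('top');print('cam',-np.array(p['R']).T@np.array(p['t']))
for col,z in (('red',.045),('copper',.005),('wood',.015)):
    for c in blobs(im,col):
        print(col,c[:,0].mean(0).round(),rect(c,z,p))
a=cv2.resize(im[160:300,150:430],(800,400),interpolation=cv2.INTER_CUBIC)
cv2.imwrite('pics/crop.png',a[:,:,::-1])
E
```

```text
cam [ 0.15156253 -0.00428021  1.87719669]
red [240. 259.] [307.9 164.7 132.   10.7  72.5]
red [188. 203.] [498.2 352.9 192.9  19.5 -16.8]
copper [377. 276.] [ 266.1 -306.4  193.2  107.   -66.6]
copper [327. 248.] [ 356.5 -130.9   99.7   56.7   11.7]
copper [377. 213.] [ 481.4 -306.5  132.5   71.8   67.1]
wood [204. 246.] [353.5 293.2  89.4  13.5 -21.1]
wood [458. 228.] [ 434.8 -583.9  137.3   15.2   27.3]
wood [130. 217.] [446.9 555.8  95.4  18.4 -26.8]
wood [284. 199.] [523.8  23.2 200.9 133.6  85.7]
wood [289. 150.] [700.6  10.3 190.5   7.8  85.4]
```

View pics/crop.png

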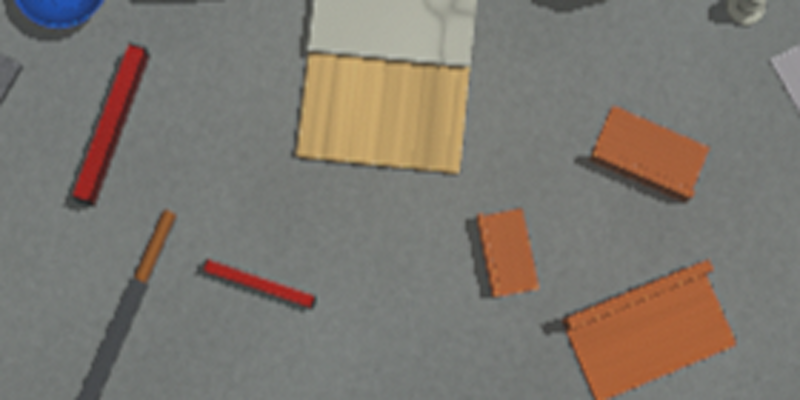

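The crop confirms the choice. The long red bar is 193 mm of red plus thin black ends. The middle strip is 132×72 mm with its rib on the robot-facing side. The board is yawed about -4.3°. I'll move above the bar and look with the wrist camera.

The manual's scale: shifts go in shares of 800 mm and turns go in shares of 2 pi rad. Converting my numbers, 296 mm / 800 = 0.37, -238 mm / 800 = -0.2975, 0.04 rad / 6.2832 = 0.0064.

Request:
drive_tool(motion=[0.37,-0.2975,0.05,0,0,0.0064,85,0.37,-0.2975,0.05,0,0,0.0064,85,0.37,-0.2975,0.05,0,0,0.0064,85,0.37,-0.2975,0.05,0,0,0.0064,85,0.37,-0.2975,0.05,0,0,0.0064,85,0.37,-0.2975,0.05,0,0,0.0064,85,0.37,-0.2975,0.05,0,0,0.0064,85,0.37,-0.2975,0.05,0,0,0.0064,85])

```text
clock: 0.9
position: [0.5006, 0.351, 0.2854]
eef_rot: [0.145, 0.989, -0.0, 0.0]
force: [-0.1, 0.8, -1.7]
width: 0.0851
finger_force: 0.0
```

Request:
drive_tool(motion=[0,0,0,0,0,0,85,0,0,0,0,0,0,85,0,0,0,0,0,0,85])

```text
clock: 1.2
position: [0.4976, 0.3539, 0.285]
eef_rot: [0.144, 0.99, -0.0, -0.0]
force: [-0.7, 0.1, 0.2]
width: 0.0853
finger_force: 0.0
```

Run:
```python
from h import *
s=state();print(s['clock'],s['position'],s['eef_rot'],s['qd'].max())
p=camera_params('wrist');im=read_camera('wrist')
print('cam',-p['R'].T@p['t'],p['R'],p['fx'])
cv2.imwrite('pics/w1.png',im[:,:,::-1])
for c in blobs(im,'red',400): print('red',c[:,0].mean(0),rect(c,.045,p))
for c in blobs(im,'wood',1500): print('wood',c[:,0].mean(0),rect(c,.015,p))
```

```text
1.2 [0.49758021 0.35389678 0.28502754] [ 1.44050807e-01  9.89570229e-01 -1.02541657e-04 -3.39655574e-04] 0.012326058655507215
cam [0.43323181 0.37403884 0.41380576] [[ 2.84513924e-01  9.58671651e-01 -7.01681263e-04]
 [ 9.24060936e-01 -2.74047137e-01  2.66476177e-01]
 [ 2.55270863e-01 -7.64645790e-02 -9.63841250e-01]] 354.07383963227375
red [281.04040404 170.56565657] [497.5 356.6 194.3  17.5 -16.8]
red [57.16988417 50.58687259] [317.3 185.  111.9  14.4  72.5]
wood [ 50.04962779 266.0471464 ] [525.   42.6 165.9 135.   85.3]
```

View pics/w1.png

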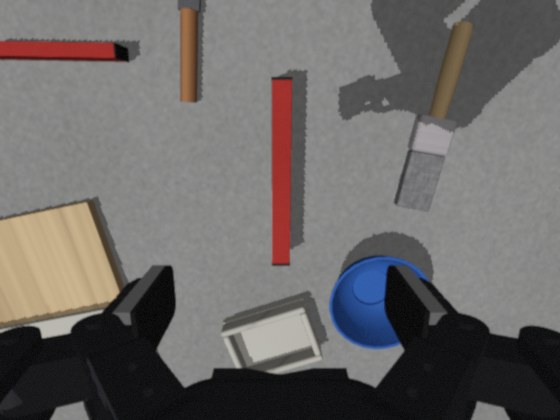

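The wrist view shows the bar at (281,170) running straight up and down between the fingers, and the board at the lower left. I'll descend and grip.

Scaled: -248 mm / 800 = -0.31, -238 mm / 800 = -0.2975.

Request:
drive_tool(motion=[0,0.0025,-0.0625,0,0,0,85,0,0.0025,-0.125,0,0,0,85,0,0.0025,-0.1875,0,0,0,85,0,0.0025,-0.2438,0,0,0,85,0,0.0025,-0.275,0,0,0,85,0,0.0025,-0.2975,0,0,0,85,0,0.0025,-0.31,0,0,0,85,0,0.0025,-0.31,0,0,0,85])

```text
clock: 2.05
position: [0.4974, 0.3558, 0.0364]
eef_rot: [0.144, 0.99, -0.001, -0.001]
force: [-0.2, 0.5, 0.5]
width: 0.0851
finger_force: 0.0
```

Request:
drive_tool(motion=[0,0,0,0,0,0,40,0,0,0,0,0,0,25,0,0,0,0,0,0,10,0,0,0,0,0,0,5,0,0,0,0,0,0,5,0,0,0,0,0,0,5,0,0,0,0,0,0,5,0,0,0,0,0,0,5])

```text
clock: 2.85
position: [0.4985, 0.3553, 0.038]
eef_rot: [0.145, 0.99, 0.0, 0.0]
force: [-1.6, -1.9, 5.0]
width: 0.019
finger_force: 59.2
```

Scaled: 200 mm / 800 = 0.25, 180 mm / 800 = 0.225, 0.21 rad / 6.2832 = 0.0334.

Request:
drive_tool(motion=[0,0,0.05,0,0,0,5,0,0,0.1125,0,0,0,5,0.0063,-0.0375,0.175,0,0,0.008,5,0.025,-0.1,0.225,0,0,0.0191,5,0.05,-0.1563,0.25,0,0,0.0334,5,0.05,-0.2,0.25,0,0,0.0334,5,0.05,-0.2,0.25,0,0,0.0334,5,0.05,-0.2,0.25,0,0,0.0334,5])

```text
clock: 3.65
position: [0.5385, 0.1938, 0.2374]
eef_rot: [0.041, 0.999, 0.0, -0.0]
force: [0.6, 0.2, -5.2]
width: 0.0185
finger_force: 60.7
```

Request:
drive_tool(motion=[0,0,0,0,0,0,5,0,0,0,0,0,0,5,0,0,0,0,0,0,5])

```text
clock: 3.95
position: [0.538, 0.1964, 0.2368]
eef_rot: [0.039, 0.999, -0.0, -0.0]
force: [0.9, 0.4, -5.6]
width: 0.0189
finger_force: 60.7
```

Run:
```python
from h import *
s=state();print(s['clock'],s['position'],s['eef_rot'],s['width'])
p=camera_params('wrist');im=read_camera('wrist')
np.savez('w2.npz',R=p['R'],t=p['t'],k=[p['fx'],p['fy'],p['cx'],p['cy']]);cv2.imwrite('w2_raw.png',im[:,:,::-1])
for c in blobs(im,'wood',1500): 
    print('wood',c[:,0].mean(0),rect(c,.015,p)); e=cv2.approxPolyDP(c,8,True)[:,0]
    for q,w in zip(e,cast(e,.015,p)): print(q,w.round(4))
for c in blobs(im,'red',400): print('red',c[:,0].mean(0),rect(c,s['position'][2]+.008,p))
cv2.imwrite('pics/w2.png',im[:,:,::-1])
```

```text
3.95 [0.53797898 0.1964357  0.23676836] [ 3.91053367e-02  9.99234980e-01 -4.33574453e-05 -4.75376921e-04] 0.018903483146245553
wood [109.16819572 176.24311927] [524.6  25.7 199.7 135.3  85.4]
[  0 113] [ 0.4508 -0.0639]
[ 23 243] [ 0.5824 -0.0777]
[210 245] [0.5999 0.1187]
[204 113] [0.466  0.1304]
red [279.79616307 184.61510791] [506.5 199.7 133.6  19.9  -4.5]
```

View pics/w2.png

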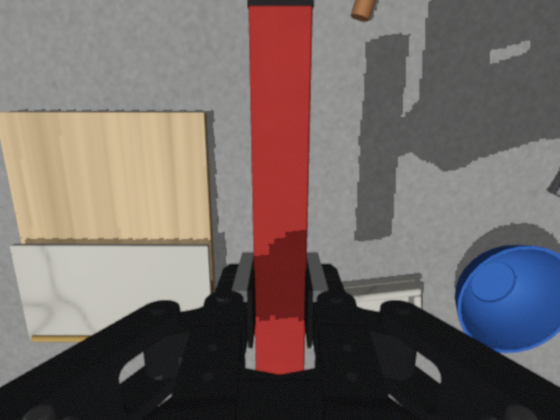

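The bar sits centrally in the gripper at (280,180) and is already parallel to the board, -4.5° against -4.6°. The board's near-left corner is at (204,113). I'll lower the bar about 5 mm clear of the edge.

Request:
drive_tool(motion=[0.005,-0.0563,0,0,0,0,5,0.005,-0.0688,-0.0375,0,0,0,5,0.005,-0.0688,-0.0938,0,0,0,5,0.005,-0.0688,-0.15,0,0,0,5,0.005,-0.0688,-0.2,0,0,0,5,0.005,-0.0688,-0.2313,0,0,0,5,0.005,-0.0688,-0.2413,0,0,0,5,0.005,-0.0688,-0.2413,0,0,0,5])

```text
clock: 4.8
position: [0.5422, 0.1407, 0.0436]
eef_rot: [0.04, 0.999, -0.0, -0.001]
force: [0.2, 0.4, -5.1]
width: 0.0188
finger_force: 61.1
```

Scaled: -5 mm / 800 = -0.0063, -4 mm / 800 = -0.005.

Request:
drive_tool(motion=[0,0,-0.0025,0,0,0,5,0,0,-0.005,0,0,0,5,0,0,-0.0063,0,0,0,5,0,0,-0.0063,0,0,0,5])

```text
clock: 5.2
position: [0.5426, 0.1404, 0.0399]
eef_rot: [0.04, 0.999, 0.0, 0.001]
force: [0.2, 0.7, -4.5]
width: 0.0185
finger_force: 61.1
```

Run:
```python
from h import *
s=state();print(s['clock'],s['position'],s['eef_rot'],s['width'],s['force'])
for n in('side','wrist'):
    im=read_camera(n);cv2.imwrite(n+'_3.png',im[:,:,::-1])
a=cv2.imread('side_3.png')[150:270,230:370]
b=cv2.imread('wrist_3.png')
cv2.imwrite('pics/p3.png',np.hstack([cv2.resize(a,(420,360)),cv2.resize(b,(380,360))]))
```

```text
5.2 [0.54262011 0.14040388 0.03992012] [3.98927517e-02 9.99203824e-01 1.47175159e-04 5.15300200e-04] 0.018549696254388362 [ 0.22410336  0.6986221  -4.48154414]
```

View pics/p3.png

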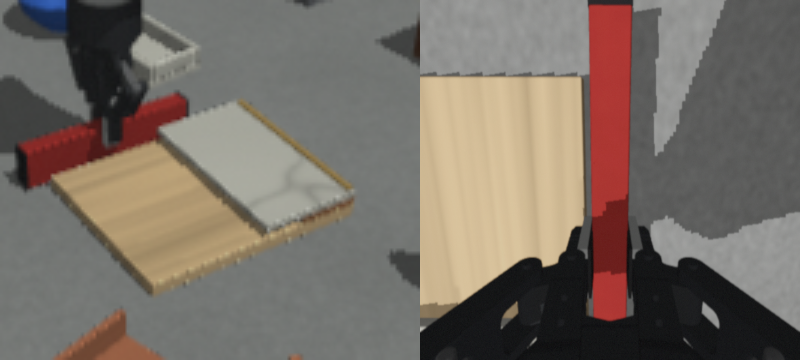

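The bar hangs just above the table, to the left of the board edge with a small parallel gap. I'll slide it right in small steps until it touches.

Scaled: -3 mm / 800 = -0.0038, -2 mm / 800 = -0.0025.

Request:
drive_tool(motion=[0,-0.0013,-0.0013,0,0,0,5,0,-0.0025,-0.0013,0,0,0,5,0,-0.0038,-0.0013,0,0,0,5,0,-0.0038,-0.0013,0,0,0,5])

```text
clock: 5.7
position: [0.5424, 0.1372, 0.0383]
eef_rot: [0.04, 0.999, 0.0, -0.0]
force: [-0.1, 0.2, -5.9]
width: 0.0191
finger_force: 61.1
```

Scaled: -1.5 mm / 800 = -0.0019, -1 mm / 800 = -0.0013.

Request:
drive_tool(motion=[0,-0.0013,0,0,0,0,5,0,-0.0019,0,0,0,0,5,0,-0.0019,0,0,0,0,5])

```text
clock: 6.0
position: [0.5424, 0.1358, 0.0383]
eef_rot: [0.04, 0.999, 0.0, -0.0]
force: [-0.1, -1.0, -5.5]
width: 0.0187
finger_force: 61.1
```

Scaled: -1 mm / 800 = -0.0013.

Request:
drive_tool(motion=[0,-0.0013,0,0,0,0,5,0,-0.0013,0,0,0,0,5])

```text
clock: 6.2
position: [0.5424, 0.1347, 0.0383]
eef_rot: [0.04, 0.999, 0.0, -0.0]
force: [0.2, -0.0, -4.6]
width: 0.0183
finger_force: 61.1
```

Scaled: -1 mm / 800 = -0.0013.

Request:
drive_tool(motion=[0,-0.0013,0,0,0,0,5,0,-0.0013,0,0,0,0,5])

```text
clock: 6.4
position: [0.5424, 0.1337, 0.0383]
eef_rot: [0.04, 0.999, 0.0, -0.0]
force: [-0.5, -0.3, -4.6]
width: 0.0189
finger_force: 61.1
```

Scaled: -1 mm / 800 = -0.0013.

Request:
drive_tool(motion=[0,-0.0013,0,0,0,0,5,0,-0.0013,0,0,0,0,5])

```text
clock: 6.6
position: [0.5424, 0.1332, 0.0384]
eef_rot: [0.04, 0.999, 0.0, 0.0]
force: [0.5, 4.6, -5.4]
width: 0.0186
finger_force: 61.2
```

Request:
drive_tool(motion=[0,-0.0013,0,0,0,0,5,0,-0.0013,0,0,0,0,5])

```text
clock: 6.8
position: [0.5424, 0.1331, 0.0384]
eef_rot: [0.04, 0.999, 0.001, 0.0]
force: [-0.7, 12.7, -5.4]
width: 0.0185
finger_force: 61.3
```

It touches at y = 133.2 mm. Now I'll lower it onto the table.

Scaled: -1.5 mm / 800 = -0.0019, -1 mm / 800 = -0.0013.

Request:
drive_tool(motion=[0,0.0013,-0.0013,0,0,0,5,0,0.0013,-0.0019,0,0,0,5,0,0.0013,-0.0019,0,0,0,5])

```text
clock: 7.1
position: [0.5425, 0.1332, 0.038]
eef_rot: [0.04, 0.999, 0.0, 0.0]
force: [-4.6, 3.0, 10.8]
width: 0.0187
finger_force: 63.6
```

Scaled: -1 mm / 800 = -0.0013.

Request:
drive_tool(motion=[0,0,-0.0013,0,0,0,5,0,0,-0.0013,0,0,0,5])

```text
clock: 7.3
position: [0.5425, 0.1332, 0.038]
eef_rot: [0.04, 0.999, 0.0, 0.001]
force: [-7.5, 3.0, 22.8]
width: 0.0185
finger_force: 65.2
```

Scaled: 1.5 mm / 800 = 0.0019.

Request:
drive_tool(motion=[0,0,0.0019,0,0,0,5,0,0,0.0019,0,0,0,24,0,0,0.0019,0,0,0,45,0,0,0.0019,0,0,0,60,0,0,0.0019,0,0,0,60,0,0,0.0019,0,0,0,60])

```text
clock: 7.9
position: [0.5424, 0.1327, 0.0372]
eef_rot: [0.04, 0.999, 0.0, -0.0]
force: [0.1, -0.7, 0.6]
width: 0.0601
finger_force: 0.0
```

Scaled: 220 mm / 800 = 0.275, 200 mm / 800 = 0.25.

Request:
drive_tool(motion=[0,0,0.025,0,0,0,60,0,0,0.0625,0,0,0,60,0,0,0.125,0,0,0,85,0,0,0.1875,0,0,0,85,0,0,0.25,0,0,0,85,-0.0125,-0.0563,0.275,0,0,0,85,-0.025,-0.1,0.275,0,0,0,85,-0.025,-0.1,0.275,0,0,0,85])

```text
clock: 8.7
position: [0.5216, 0.0501, 0.2583]
eef_rot: [0.041, 0.999, -0.0, 0.001]
force: [-0.9, 0.6, 0.3]
width: 0.0853
finger_force: 0.0
```

Request:
drive_tool(motion=[0,0,0,0,0,0,85,0,0,0,0,0,0,85,0,0,0,0,0,0,85])

```text
clock: 9.0
position: [0.5225, 0.0536, 0.257]
eef_rot: [0.039, 0.999, 0.0, -0.0]
force: [1.2, -0.2, -0.1]
width: 0.085
finger_force: 0.0
```

Run:
```python
from h import *
s=state();print(s['clock'],s['position'],s['force'])
p=camera_params('wrist');im=read_camera('wrist')
for c in blobs(im,'wood',1500):
    print('wood',c[:,0].mean(0),rect(c,.015,p)); e=cv2.approxPolyDP(c,8,True)[:,0]
    for q,w in zip(e,cast(e,.015,p)): print(q,w.round(4))
for c in blobs(im,'red',400):
    print('red',c[:,0].mean(0),rect(c,.045,p)); e=cv2.approxPolyDP(c,6,True)[:,0]
    for q,w in zip(e,cast(e,.045,p)): print(q,w.round(4))
cv2.imwrite('pics/w4.png',im[:,:,::-1])
```

```text
9.0 [0.52253467 0.05360128 0.25695066] [ 1.1583039  -0.24814062 -0.13484918]
wood [252.52380952 175.09047619] [523.3  25.3 199.3 133.3  85.5]
[153 118] [ 0.4511 -0.0686]
[165 240] [ 0.5821 -0.0781]
[343 235] [0.5916 0.1195]
[347 153] [0.5017 0.1264]
[338 133] [0.4806 0.1177]
[349 117] [0.4656 0.1294]
red [359.64597701 186.03218391] [540.6 130.2 194.4  25.8  -4.6]
[377  92] [0.4447 0.1498]
[350  95] [0.4454 0.1252]
[356 130] [0.4771 0.13  ]
[347 285] [0.6371 0.1172]
[364 280] [0.6326 0.1352]
```

View pics/w4.png

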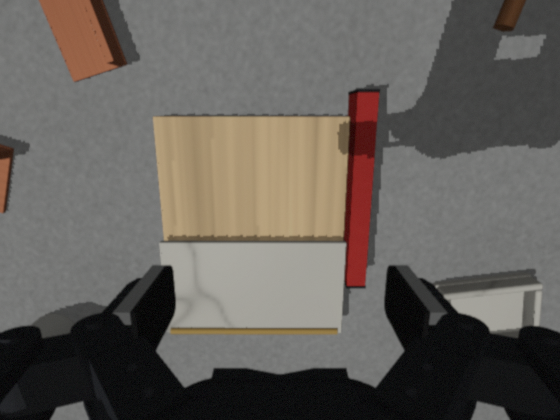

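The bar stands flush along the board's left edge, at (360,186), released and parallel. Next I'll go over to the middle strip.

Scaled: -345 mm / 800 = -0.4313, -308 mm / 800 = -0.385, -1.12 rad / 6.2832 = -0.1783.

Request:
drive_tool(motion=[-0.0075,-0.055,0.0125,0,0,-0.0223,85,-0.0175,-0.11,0.025,0,0,-0.0446,85,-0.0275,-0.165,0.025,0,0,-0.0668,85,-0.0375,-0.22,0.025,0,0,-0.0891,85,-0.05,-0.275,0.025,0,0,-0.1114,85,-0.0625,-0.33,0.025,0,0,-0.1337,85,-0.075,-0.385,0.025,0,0,-0.156,85,-0.0875,-0.4313,0.025,0,0,-0.1783,85])

```text
clock: 9.85
position: [0.4521, -0.2939, 0.2771]
eef_rot: [0.567, 0.824, 0.0, -0.0]
force: [1.2, -0.2, -0.3]
width: 0.085
finger_force: 0.0
```

Scaled: -0.774 rad / 6.2832 = -0.1232.

Request:
drive_tool(motion=[0,0,0,0,0,-0.0223,85,0,0,0,0,0,-0.0446,85,0,0,0,0,0,-0.0668,85,0,0,0,0,0,-0.0891,85,0,0,0,0,0,-0.1114,85,0,0,0,0,0,-0.1232,85,0,0,0,0,0,-0.1232,85,0,0,0,0,0,-0.1232,85])

```text
clock: 10.65
position: [0.4527, -0.2919, 0.2771]
eef_rot: [0.833, 0.553, -0.0, -0.0]
force: [0.2, 0.2, -0.1]
width: 0.0851
finger_force: 0.0
```

Run:
```python
from h import *
s=state();print(s['clock'],s['position'],s['eef_rot'],s['q'])
p=camera_params('wrist');im=read_camera('wrist');print('cam',-p['R'].T@p['t'])
for c in blobs(im,'copper',800):
    print('cop',c[:,0].mean(0),rect(c,.005,p)); e=cv2.approxPolyDP(c,4,True)[:,0]
    for q,w,v in zip(e,cast(e,.005,p),cast(e,.04,p)): print(q,w.round(4),v.round(4))
cv2.imwrite('pics/w5.png',im[:,:,::-1])
```

```text
10.65 [ 0.45269225 -0.29186538  0.27713471] [ 8.33472367e-01  5.52561128e-01 -1.21579308e-05 -1.13725538e-04] [-6.95338259e-01  3.35135371e-01  1.72877024e+00  4.73852173e-05
  1.07791195e+00 -2.95432286e-01]
cam [ 0.47933319 -0.22879854  0.40585804]
cop [136.50691244 236.35023041] [ 260.9 -297.6  207.4  107.9  -66.5]
[ 75 166] [ 0.2423 -0.1928] [ 0.263 -0.196]
[ 69 174] [ 0.2312 -0.1981] [ 0.2528 -0.2008]
[ 79 184] [ 0.2356 -0.2125] [ 0.2568 -0.214 ]
[ 50 224] [ 0.1783 -0.2408] [ 0.2046 -0.2398]
[126 284] [ 0.2226 -0.3447] [ 0.245  -0.3346]
[153 264] [ 0.2665 -0.3339] [ 0.285  -0.3247]
[170 265] [ 0.2851 -0.3432] [ 0.302  -0.3332]
[175 307] [ 0.264  -0.3971] [ 0.2828 -0.3824]
[200 283] [ 0.3082 -0.3793] [ 0.3231 -0.3662]
[207 287] [ 0.3138 -0.3877] [ 0.3283 -0.3738]
[221 259] [ 0.3461 -0.3603] [ 0.3578 -0.3488]
[102 158] [ 0.2752 -0.1969] [ 0.2931 -0.1997]
cop [303.41256831 173.24043716] [ 477.  -307.8  139.1   74.9   67.1]
[272 116] [ 0.4701 -0.2294] [ 0.4709 -0.2294]
[274 236] [ 0.4175 -0.3581] [ 0.4229 -0.3468]
[280 236] [ 0.4241 -0.3609] [ 0.4289 -0.3494]
[282 226] [ 0.4312 -0.3503] [ 0.4354 -0.3396]
[335 226] [ 0.4893 -0.3748] [ 0.4884 -0.362 ]
[339 116] [ 0.5376 -0.2579] [ 0.5325 -0.2554]
cop [129.19945355  57.74863388] [ 348.4 -125.8  109.2   68.    12. ]
[144  11] [ 0.3909 -0.084 ] [ 0.3986 -0.0967]
[69 72] [ 0.2896 -0.1043] [ 0.3061 -0.1152]
[72 78] [ 0.2893 -0.1107] [ 0.3059 -0.121 ]
[86 80] [ 0.302  -0.1182] [ 0.3175 -0.1279]
[117 119] [ 0.3122 -0.1662] [ 0.3268 -0.1717]
[187  66] [ 0.4075 -0.1476] [ 0.4138 -0.1547]
[156  21] [ 0.3977 -0.0969] [ 0.4049 -0.1084]
[118  55] [ 0.3458 -0.1099] [ 0.3574 -0.1203]
[106  52] [ 0.3357 -0.1025] [ 0.3482 -0.1135]
[148  16] [ 0.3924 -0.0897] [ 0.4    -0.1018]
[154  19] [ 0.3967 -0.0945] [ 0.4039 -0.1062]
```

View pics/w5.png

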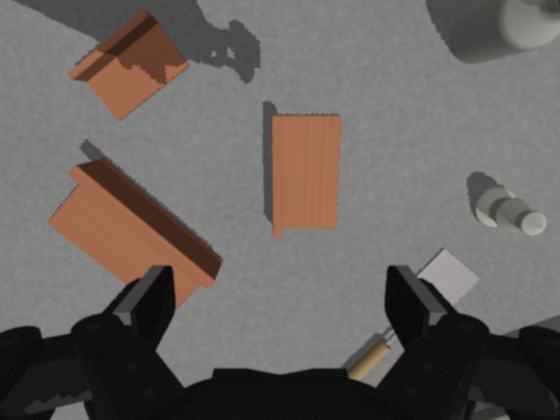

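The middle strip is at (303,173), with its rib on the left at (277,175) and the tongue away from the robot. I'll shift by (-3,+2.5) mm and descend to grip it.

Scaled: -249 mm / 800 = -0.3113, -100 mm / 800 = -0.125.

Request:
drive_tool(motion=[-0.0038,0.0031,-0.0625,0,0,0,85,-0.0038,0.0031,-0.125,0,0,0,85,-0.0038,0.0031,-0.1875,0,0,0,85,-0.0038,0.0031,-0.2438,0,0,0,85,-0.0038,0.0031,-0.275,0,0,0,85,-0.0038,0.0031,-0.2975,0,0,0,85,-0.0038,0.0031,-0.3113,0,0,0,85,-0.0038,0.0031,-0.3113,0,0,0,85])

```text
clock: 11.5
position: [0.4492, -0.2894, 0.0273]
eef_rot: [0.834, 0.552, -0.0, -0.001]
force: [0.3, 0.7, -0.1]
width: 0.0845
finger_force: 0.0
```

Request:
drive_tool(motion=[0,0,0,0,0,0,40,0,0,0,0,0,0,20,0,0,0,0,0,0,10,0,0,0,0,0,0,0,0,0,0,0,0,0,0,0,0,0,0,0,0,0,0,0,0,0,0,0,0])

```text
clock: 12.2
position: [0.4497, -0.2899, 0.0288]
eef_rot: [0.834, 0.551, 0.0, 0.001]
force: [0.1, 0.2, 6.5]
width: 0.009
finger_force: 59.1
```

Request:
drive_tool(motion=[0,0,0,0,0,0,0,0,0,0,0,0,0,0])

```text
clock: 12.4
position: [0.4497, -0.2899, 0.0288]
eef_rot: [0.834, 0.551, 0.0, 0.001]
force: [0.1, 0.9, 5.3]
width: 0.009
finger_force: 59.1
```

Scaled: 285 mm / 800 = 0.3563, 120 mm / 800 = 0.15, 0.324 rad / 6.2832 = 0.0516.

Request:
drive_tool(motion=[0,0,0.05,0,0,0,0,0,0,0.1063,0,0,0,0,0.0063,0.05,0.1438,0,0,0.008,0,0.0125,0.1125,0.15,0,0,0.0191,0,0.0188,0.175,0.15,0,0,0.0302,0,0.025,0.2375,0.15,0,0,0.0414,0,0.0313,0.2975,0.15,0,0,0.0516,0,0.0375,0.3563,0.15,0,0,0.0516,0])

```text
clock: 13.2
position: [0.4789, -0.0026, 0.1483]
eef_rot: [0.734, 0.679, -0.0, -0.0]
force: [0.5, 0.9, -2.8]
width: 0.009
finger_force: 59.4
```

Scaled: 59 mm / 800 = 0.0738, 45 mm / 800 = 0.0563.

Request:
drive_tool(motion=[0.0075,0.0563,0,0,0,0,0,0.0075,0.0738,0,0,0,0,0,0.0075,0.0738,0,0,0,0,0,0.0075,0.0738,0,0,0,0,0,0.0075,0.0738,0,0,0,0,0])

```text
clock: 13.7
position: [0.4853, 0.0532, 0.1482]
eef_rot: [0.735, 0.678, -0.0, -0.0]
force: [-0.2, 0.4, -3.1]
width: 0.0093
finger_force: 59.4
```

```bash
cat > m.py <<'E'
from h import *
import sys
s=state();print(s['clock'],s['position'],s['eef_rot'],s['width'],s['force'])
p=camera_params('wrist');im=read_camera('wrist')
zu=s['position'][2]-.0288
u=np.array([.9968,-.0793]);n=np.array([.0793,.9968])
B=lambda w:np.round(np.c_[w@u*1000-574.4,w@n*1000-65.8],1)
for c in blobs(im,'copper',800):
    e=cv2.approxPolyDP(c,5,True)[:,0]; print('cop')
    for q,a,b in zip(e,B(cast(e,zu+.005,p)),B(cast(e,zu+.04,p))): print(q,'tongue',a,'ribtop',b)
for c in blobs(im,'red',400):
    e=cv2.approxPolyDP(c,5,True)[:,0]
    for q,a in zip(e,B(cast(e,.045,p))): print('red',q,a)
for c in blobs(im,'wood',800):
    e=cv2.approxPolyDP(c,6,True)[:,0]
    for q,a in zip(e,B(cast(e,.015,p))): print('wood',q,a)
cv2.imwrite('pics/%s.png'%sys.argv[1],im[:,:,::-1])
E
python3 m.py w6
```

```text
13.7 [0.48531399 0.05320354 0.14823247] [ 7.34929467e-01  6.78143537e-01 -1.43991430e-04 -4.18144640e-05] 0.009311140736784957 [-0.23128108  0.38789743 -3.10675483]
cop
[444 123] tongue [-25.8  89.7] ribtop [-41.5  90.7]
[266 125] tongue [-100.2   88.9] ribtop [-98.9  90.1]
[269 373] tongue [-100.   -34.7] ribtop [-98.8  -5.1]
[300 370] tongue [-84.2 -32.9] ribtop [-86.5  -3.7]
[299 350] tongue [-84.8 -21. ] ribtop [-87.1   5.5]
[292 347] tongue [-88.4 -19.2] ribtop [-89.8   6.8]
[294 251] tongue [-87.9  32.3] ribtop [-89.4  46.5]
[305 251] tongue [-82.8  32.3] ribtop [-85.5  46.5]
[311 264] tongue [-79.9  25.8] ribtop [-83.3  41.5]
[324 269] tongue [-73.8  23.3] ribtop [-78.5  39.5]
[341 306] tongue [-64.9   3.8] ribtop [-71.7  24.6]
[362 311] tongue [-54.6   1.1] ribtop [-63.7  22.5]
[371 300] tongue [-50.6   7. ] ribtop [-60.7  27. ]
[386 300] tongue [-43.4   7. ] ribtop [-55.1  27. ]
[421 317] tongue [-25.6  -2.2] ribtop [-41.4  19.9]
red [518  69] [ 51.4 119.5]
red [201  69] [-142.6  119.5]
red [207 101] [-140.   100.8]
red [513 100] [ 51.5 101.3]
red [35  0] [-237.3  157.2]
red [0 0] [-257.7  157.2]
red [  0 164] [-278.    61.3]
red [ 28 159] [-259.    64.6]
wood [247 263] [-120.7  -22.4]
wood [254 251] [-114.9  -12.1]
wood [266 252] [-105.4  -12.9]
wood [268 121] [-102.9   87.9]
wood [420 122] [ 6.3 87.2]
wood [429 121] [12.6 87.9]
wood [430 104] [12.  99.6]
wood [244 103] [-119.8  100.3]
```

View pics/w6.png

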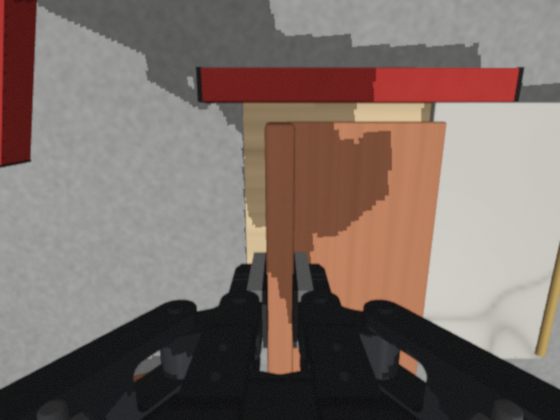

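The strip is parallel to the board. Its left end is at board y = 90, its front edge is at x = -26, and the bar's inner face is at y = 100. I'll shift left 6.5 mm and lower.

Scaled: -101 mm / 800 = -0.1263, 6.5 mm / 800 = 0.0081.

Request:
drive_tool(motion=[0.0006,0.0081,-0.025,0,0,0,0,0.0006,0.0081,-0.0625,0,0,0,0,0.0006,0.0081,-0.1,0,0,0,0,0.0006,0.0081,-0.1188,0,0,0,0,0.0006,0.0081,-0.1263,0,0,0,0,0.0006,0.0081,-0.1263,0,0,0,0])

```text
clock: 14.35
position: [0.4858, 0.0601, 0.0469]
eef_rot: [0.735, 0.678, -0.0, -0.0]
force: [-0.7, -0.3, -2.0]
width: 0.0089
finger_force: 59.3
```

Scaled: -3 mm / 800 = -0.0038, -2 mm / 800 = -0.0025.

Request:
drive_tool(motion=[0,0,-0.0013,0,0,0,0,0,0,-0.0025,0,0,0,0,0,0,-0.0038,0,0,0,0,0,0,-0.0038,0,0,0,0])

```text
clock: 14.75
position: [0.486, 0.0609, 0.0447]
eef_rot: [0.734, 0.679, 0.0, 0.0]
force: [-0.3, -0.4, -2.3]
width: 0.0088
finger_force: 59.3
```

```bash
python3 m.py w7 | grep -v red
```

```text
14.75 [0.48604152 0.06085882 0.0446783 ] [7.34424378e-01 6.78690405e-01 2.83040104e-04 2.95461020e-04] 0.008785297968565756 [-0.32578526 -0.4293774  -2.32615278]
cop
[444 123] tongue [-25.7  97.5] ribtop [-41.5  98.5]
[267 123] tongue [-99.8  97.4] ribtop [-98.6  98.4]
[269 373] tongue [-99.8 -27. ] ribtop [-98.6   2.5]
[300 370] tongue [-83.9 -25.2] ribtop [-86.4   4. ]
[299 349] tongue [-84.6 -12.7] ribtop [-86.9  13.6]
[292 347] tongue [-88.2 -11.5] ribtop [-89.7  14.5]
[294 251] tongue [-87.8  40. ] ribtop [-89.4  54.2]
[306 251] tongue [-82.2  40. ] ribtop [-85.1  54.2]
[309 263] tongue [-80.7  34. ] ribtop [-83.9  49.6]
[324 269] tongue [-73.6  31. ] ribtop [-78.4  47.2]
[341 306] tongue [-64.7  11.5] ribtop [-71.6  32.2]
[362 311] tongue [-54.4   8.8] ribtop [-63.6  30.1]
[371 300] tongue [-50.4  14.7] ribtop [-60.6  34.7]
[386 300] tongue [-43.2  14.8] ribtop [-55.   34.7]
[421 317] tongue [-25.4   5.5] ribtop [-41.3  27.6]
wood [219 115] [-120.7  100.6]
wood [224 230] [-120.6   48.2]
wood [250 261] [-108.7   32.4]
wood [234 268] [-116.6   28.7]
wood [227 293] [-120.5   15.2]
wood [235 268] [-116.1   28.7]
wood [266 251] [-100.9   37.6]
wood [267 122] [-100.    97.6]
wood [444 122] [-23.1  97.7]
wood [422 317] [-22.2   1.8]
wood [489 349] [ 14.8 -17.1]
wood [531 116] [ 14.3 100.3]
```

Scaled: -1 mm / 800 = -0.0013.

Request:
drive_tool(motion=[0,0,-0.0013,0,0,0,0,0,0,-0.0013,0,0,0,0])

```text
clock: 15.0
position: [0.486, 0.0609, 0.0438]
eef_rot: [0.734, 0.679, 0.0, 0.0]
force: [-0.2, 1.3, 5.2]
width: 0.0088
finger_force: 60.4
```

Scaled: 30 mm / 800 = 0.0375, 25 mm / 800 = 0.0313.

Request:
drive_tool(motion=[0.0063,-0.0005,0,0,0,0,0,0.0125,-0.001,0,0,0,0,0,0.0188,-0.0015,0,0,0,0,0,0.025,-0.002,0,0,0,0,0,0.0313,-0.0025,0,0,0,0,0,0.0375,-0.003,0,0,0,0,0,0.0375,-0.003,0,0,0,0,0])

```text
clock: 15.7
position: [0.5155, 0.0585, 0.0438]
eef_rot: [0.734, 0.679, -0.0, -0.0]
force: [-4.1, 0.1, 8.2]
width: 0.0088
finger_force: 60.9
```

Scaled: 12 mm / 800 = 0.015, 8 mm / 800 = 0.01.

Request:
drive_tool(motion=[0.005,-0.0004,0,0,0,0,0,0.01,-0.0008,0,0,0,0,0,0.015,-0.0011,0,0,0,0,0,0.015,-0.0011,0,0,0,0,0])

```text
clock: 16.1
position: [0.5273, 0.0577, 0.0438]
eef_rot: [0.734, 0.679, -0.0, -0.0]
force: [-5.5, -0.2, 7.5]
width: 0.009
finger_force: 61.0
```

Scaled: 19 mm / 800 = 0.0238, 16 mm / 800 = 0.02.

Request:
drive_tool(motion=[0.005,-0.0004,0,0,0,0,0,0.01,-0.0008,0,0,0,0,0,0.015,-0.0011,0,0,0,0,0,0.02,-0.0016,0,0,0,0,0,0.0238,-0.0019,0,0,0,0,0,0.0238,-0.0019,0,0,0,0,0])

```text
clock: 16.7
position: [0.5462, 0.0562, 0.0438]
eef_rot: [0.734, 0.679, -0.001, -0.001]
force: [-5.2, 0.2, 7.8]
width: 0.0087
finger_force: 61.0
```

Scaled: -0.5 mm / 800 = -0.0006.

Request:
drive_tool(motion=[0,0,-0.0006,0,0,0,0,0,0,-0.0006,0,0,0,0])

```text
clock: 16.9
position: [0.5462, 0.0562, 0.0438]
eef_rot: [0.734, 0.679, -0.0, -0.0]
force: [-6.9, -0.3, 14.1]
width: 0.009
finger_force: 62.0
```

```bash
python3 m.py w8 | egrep -v wood
python3 - <<'E'
import cv2
from rig import read_camera
a=read_camera('side')[150:270,230:370,::-1];b=cv2.imread('pics/w8.png')
import numpy as np
cv2.imwrite('pics/p8.png',np.hstack([cv2.resize(a,(420,360)),cv2.resize(b,(380,360))]))
E
```

```text
16.9 [0.54617865 0.05617224 0.04379421] [ 7.34413788e-01  6.78701818e-01 -3.52270605e-04 -3.26130788e-04] 0.00901482066106625 [-6.86416999 -0.30795025 14.06175206]
cop
[384 122] tongue [ 9.5 98. ] ribtop [-0.5 98.9]
[265 127] tongue [-40.3  95.9] ribtop [-38.9  97.3]
[269 373] tongue [-39.5 -27. ] ribtop [-38.2   2.6]
[300 370] tongue [-23.6 -25.1] ribtop [-26.   4.]
[299 350] tongue [-24.3 -13.2] ribtop [-26.6  13.2]
[292 346] tongue [-27.9 -10.9] ribtop [-29.3  15. ]
[294 251] tongue [-27.5  40.1] ribtop [-29.   54.3]
[305 251] tongue [-22.4  40.1] ribtop [-25.1  54.3]
[310 264] tongue [-19.9  33.6] ribtop [-23.2  49.3]
[324 269] tongue [-13.3  31.1] ribtop [-18.1  47.3]
[341 306] tongue [-4.4 11.6] ribtop [-11.2  32.4]
[362 311] tongue [5.9 8.9] ribtop [-3.3 30.3]
[371 298] tongue [ 9.8 16. ] ribtop [-0.3 35.7]
red [  0 113] [-131.3  101.5]
red [526 115] [ 51.5 101. ]
red [537  56] [ 51.6 120. ]
red [ 0 55] [-127.4  120.2]
```

View pics/p8.png

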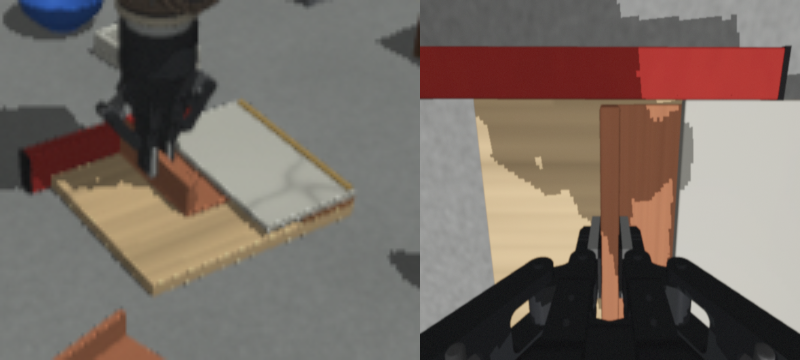

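The tongue is about 25 mm under the flat tile, its left end is at y ≈ 97.5, and the bar is still flush. The strip is pressed down with about 15 N, so I'll hand the job in.

```bash
python3 -c "
from rig import *
print(finish_job())"
```

```text
the job is handed in; nothing more can be done
None
```

I handed the job in at 17 s of the 58 s; by my camera and force readings everything was in tolerance, but no verdict came back: the straightedge is flush and released, the strip's tongue is about 25 mm under the flat tile with its left end at board y ≈ 97.5 mm, and it is held pressed down with about 15 N.

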